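Pull-start the repair bench's test supply

ROBOT

A 7-joint arm with a two-finger parallel gripper is mounted at the origin on the work surface. World frame = base frame: x ahead of the robot, y to its left, z up, the work surface at z = 0. Lengths are in m, angles in rad, forces in N, time in s.
With the tool pointing down it reaches from about 0.4 to 0.85 m from the base axis. Payload 4.5 kg.
Tool frame: the origin (TCP) lies midway between the tips of the shut fingers; the grasp point (between the pads) lies 19 mm behind it; z points along the fingers, y is the direction in which the jaws open and shut (so a half turn about z gives the same grasp; the last joint's range is limited). The gripper opens to 88 mm and grips with 3 to 60 N. Pads are 18 mm wide; open, the fingers measure 123 mm over their backs; the gripper's body (75 mm by 187 mm) begins 45 mm behind the grasp point.
Start: joints at [-1.262, 0.689, -0.195, 1.565, 0.157, 0.902, -0.215], TCP at [0.17, 0.602, 0.2] pointing down, gripper open.
Joint ranges: [-3.01, 3.01], [-0.46, 2.08], [-1.47, 1.51], [0.13, 2.56], [-1, 4.14], [0.04, 2.09], [-2.66, 2.66]. Speed limits (rad/s): [2.57, 2.57, 3.14, 3.14, 3.14, 3.14, 3.14].

INTERFACE

Orientations are given as a unit quaternion [x, y, z, w].
In Python, from plant import r gives the robot as it stands. The module is installed in compiled form; this text tells all that it offers.
- The arm moves only by the shell command python3 -m jog 'ROWS' [FORCE]. ROWS is JSON, a list of rows, each an object with "translation": the shift along the tool's x, y, z in units of 40 mm (1.0 is 40 mm), a list of three; "twist": the turn about the tool's z in units of 6 degrees (1.0 is 6 degrees); "claw": the opening in per cent of the stroke, from 0 (shut) to 100 (fully open). A call has 1 to 20 rows; each row shifts and turns the commanded pose from where the row before left it, along the tool's axes as they then stand; what a row does not reach is not made up. A row lasts 1/12 s, in which the tool goes at most 41.7 mm and 7.16 degrees, less where a joint would pass 70% of its speed; a pose out of reach is approached as far as the arm can. A call is refused whole if a number of a shift passes 1 or a number of a turn 1, either way. A call with a gripper value outside its range is refused whole. The fingers move at their own pace and stop on an object; FORCE is the grip in N (left out, the last holds). Time passes only in rows, so rows that do not move let the fingers close. It gives the time, the measured TCP pose, the force and the opening at its end, in the units of the state.
- r.get_state(): the state, without advancing time (a new reading comes with each control period).
- r.snapshot(name): name is "side" or "top" or "wrist"; returns a dict with "img" (480x640x3 uint8, red, green, blue), "fx", "fy", "cx", "cy" (pixels), "dist_coeffs" ([k1, k2, p1, p2, k3] as OpenCV has them; the pictures are not rectified), "origin" and "rotation" of the camera in the world; the wrist camera has in their place "T_tool_cam" (4x4, takes a point from camera to tool coordinates, whose origin is the TCP and whose axes are the flange's). Camera axes: x right, y up, looking along -z (the intrinsics and any distortion apply to the point x, -y, -z); pixel columns grow to the right and rows downward; lengths in m; the calibration is good to about 2 mm. A picture is of the moment at which its call begins: read the wrist's pose just before it. There is no depth.
- r.finish_job(): hands the job in, once; it reports no verdict.
Trained networks look in the newest picture that a camera, given by its name, has taken for a name from the list of things; names that differ only in an ending like _2 or _b are one class to them, and where a whole thing is asked for, a point or a joint stands for the part that bears it (a point fixed in the world has none). Each returns a list of dicts, best first, with "confidence" (0 to 1); they miss things now and then, are a little off and sometimes report something else, mostly with a low value. They report only what shows in the picture. A call takes as long as a camera call.
- r.spot_in(label, camera): "rect" ([left, top, right, bottom] in pixels, round what is visible of it).
- r.spot_point(label, camera): "location" ([row, column] in pixels: a listed point, or the origin of a listed thing).
The state is a dict: "clock": time; "q": joint angles; "qd": joint speeds; "joint_torque": joint torques, N m; "tool_pos": TCP position; "eef_rot": TCP orientation; "contact_force": force on the tool from outside, world axes, zero at the start; "moment": the same for the moment, N m; "opening": opening from 0.0 (shut) to 1.0 (fully open).
Only numpy, scipy, OpenCV 4.12 (cv2) and the standard library are available. Lean on these libraries where they do the work, as an engineer would, in place of code of your own. Each camera call takes 0.05 s, during which the arm holds its last target. There are 200 camera calls.

TASK

Start the test supply of this coffee-machine repair bench with its pull switch. Of the three grey switch boxes on the bench, take the one with the round black knob on a slim steel stem, pull that knob straight up all the way to its stop, keep it there for about half a second, then let go so that it sits fully down again. Do not press the push button or turn the selector on the other two boxes.

Things in the scene. Friction and masses are not known exactly. Their poses are not given: they have to be found in the camera images.
- pull_knob_center (a point): Centre of the pull knob's head: black, round, 36 mm across, 18 mm thick, on an upright 12 mm steel stem in the middle of a fixed grey box 100 x 100 x 60 mm high. Head's underside 24 mm above the box top (a 38 mm collar, 6 mm high, lies round the stem). With the knob down the point is 33 mm above the box top, 93 mm above the bench; it rises with the knob. Site z is up.
- pull_knob (a joint): Travel of the pull knob in m: 0 = fully down (at rest), 0.016 = pulled straight up to its stop. A spring pulls it down with 3 N at rest, rising to 7 N at the stop, and takes it back down when it is let go. It does not turn.
- push_button (a joint): Press of the black push button in m: 0 = out, 0.006 = fully pressed. A flat, low round black disc 40 mm in diameter in a steel housing, in the middle of the top of another grey box of the same size; it springs back. Not to be pressed.
- selector (a joint): Turn of the rotary selector in rad, 0 at the start, growing clockwise from above. A black knob 44 mm in diameter with a raised bar grip across it, low on a grey base in the middle of the top of the third grey box of the same size. Not to be turned.

How it is judged:
By the outcome, as a careful person would: the job done as asked, in the order asked, and still so for the second after the job is handed in, with the robot touching nothing.
It also fails if it takes over 27 s, if anything falls off the work surface, if the arm or the gripper's body presses on something with over 40 N, if the wrist force passes 120 N, or if a joint passes its speed limit or range.

## Working session

There is one attempt and no reset: what is moved stays moved. The work goes in short steps, Python scripts to look and compute and a shell command to move; the robot and the scene stay as the last step left them, time stands still between calls to the robot, and variables do not carry over. Pictures are saved under pics/ and viewed, about 8 in all and at most 12, crops included, and the job is handed in when it is done.

```bash
mkdir -p pics; cat > h.py <<'E'
from plant import r
import numpy as np, cv2
from scipy.spatial.transform import Rotation as R
def snap(n):
    s=r.get_state(); d=r.snapshot(n)
    if 'T_tool_cam' in d:
        T=np.eye(4);T[:3,:3]=R.from_quat(s['eef_rot']).as_matrix();T[:3,3]=s['tool_pos']
        T=T@np.array(d['T_tool_cam']); d['origin']=T[:3,3]; d['rotation']=T[:3,:3]
    return d
def ray(d,row,col):
    K=np.array([[d['fx'],0,d['cx']],[0,d['fy'],d['cy']],[0,0,1]])
    p=cv2.undistortPoints(np.array([[[col,row]]],float),K,np.array(d['dist_coeffs'],float))[0,0]
    v=np.array(d['rotation'])@np.array([p[0],-p[1],-1]); return np.array(d['origin']),v/np.linalg.norm(v)
def onz(d,row,col,z):
    o,v=ray(d,row,col); return o+v*(z-o[2])/v[2]
def tri(rs):
    A=sum(np.eye(3)-np.outer(v,v) for o,v in rs); b=sum((np.eye(3)-np.outer(v,v))@o for o,v in rs)
    return np.linalg.solve(A,b)
def save(d,n): cv2.imwrite('pics/'+n,d['img'][:,:,::-1])
E
python3 - <<'E'
from h import *
s=r.get_state(); print(s['clock'],s['tool_pos'],R.from_quat(s['eef_rot']).as_matrix().round(3),s['opening'])
ims=[];rs=[]
for n in ['side','top','wrist']:
    d=snap(n); ims.append(d['img'][:,:,::-1]); print(n,np.round(d['origin'],3))
    for l in ['pull_knob_center']:
        for p in r.spot_point(l,n)[:3]: print(l,p,onz(d,*p['location'],.093).round(4))
    for l in ['pull_knob','push_button','selector']:
        for p in r.spot_in(l,n)[:2]: print(l,p['rect'],round(p['confidence'],2))
    
a=np.vstack([np.hstack(ims[:2]),np.hstack([ims[2],ims[2]*0])])
cv2.imwrite('pics/a.png',cv2.resize(a,(800,600),interpolation=cv2.INTER_AREA))
E
```

```text
0.0 [0.16941469 0.60085396 0.19902291] [[-0.963  0.271 -0.   ]
 [ 0.271  0.963 -0.002]
 [-0.    -0.002 -1.   ]] 1.0009774945292722
side [ 0.253 -0.384  0.664]Traceback (most recent call last):
  File "<stdin>", line 7, in <module>
  File "h.py", line 15, in onz
    o,v=ray(d,row,col); return o+v*(z-o[2])/v[2]
        ~~~^^^^^^^^^^^
  File "h.py", line 13, in ray
    v=np.array(d['rotation'])@np.array([p[0],-p[1],-1]); return np.array(d['origin']),v/np.linalg.norm(v)
      ~~~~~~~~~~~~~~~~~~~~~~~^~~~~~~~~~~~~~~~~~~~~~~~~~
ValueError: matmul: Input operand 1 has a mismatch in its core dimension 0, with gufunc signature (n?,k),(k,m?)->(n?,m?) (size 3 is different from 4)
```

```bash
sed -i "s/    return d$/    else: d['rotation']=R.from_quat(d['rotation']).as_matrix()\n    return d/" h.py
python3 - <<'E'
from h import *
ims=[]
for n in ['side','top','wrist']:
    d=snap(n); ims.append(d['img'][:,:,::-1]); print(n,np.round(d['origin'],3))
    for l in ['pull_knob_center']:
        for p in r.spot_point(l,n)[:3]: print(l,p,onz(d,*p['location'],.093).round(4))
    for l in ['pull_knob','push_button','selector']:
        for p in r.spot_in(l,n)[:2]: print(l,p['rect'],round(p['confidence'],2))
    
a=np.vstack([np.hstack(ims[:2]),np.hstack([ims[2],ims[2]*0])])
cv2.imwrite('pics/a.png',cv2.resize(a,(800,600),interpolation=cv2.INTER_AREA))
E
```

```text
side [ 0.253 -0.384  0.664]
pull_knob_center {'location': [252.2, 353.7], 'confidence': 0.67} [ 0.5377 -0.0128  0.093 ]
pull_knob [342.5, 244.9, 367.5, 271.5] 0.65
push_button [450.6, 374.2, 479.5, 405.6] 0.56
selector [271.7, 134.4, 295.5, 162.6] 0.58
top [0.365 0.015 0.952]
pull_knob_center {'location': [234.3, 327.3], 'confidence': 0.9} [ 0.5354 -0.0146  0.093 ]
pull_knob [320.0, 221.8, 339.4, 245.1] 0.54
push_button [452.3, 224.6, 471.8, 248.6] 0.63
selector [162.0, 200.2, 186.6, 227.6] 0.97
wrist [0.101 0.621 0.385]
```

View pics/a.png

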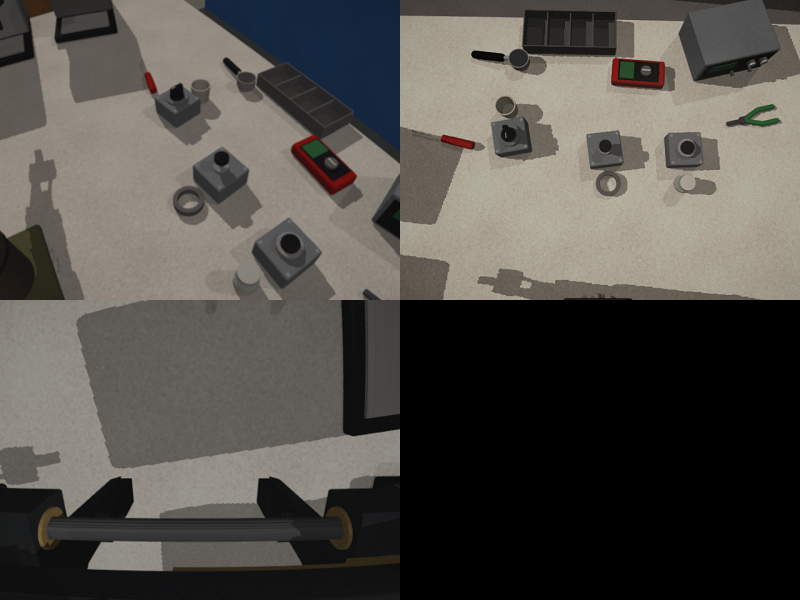

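The pull knob is on the middle box, at top-image pixel (327,234), and both cameras put it near (0.536, -0.014). The selector is on the left box and the push button on the right. I'll move above the knob at the present height.

```bash
python3 -m jog '[{"translation":[-0.65,-0.615,0],"twist":0,"claw":100},{"translation":[-0.65,-0.615,0],"twist":0,"claw":100},{"translation":[-0.65,-0.615,0],"twist":0,"claw":100},{"translation":[-0.65,-0.615,0],"twist":0,"claw":100},{"translation":[-0.65,-0.615,0],"twist":0,"claw":100},{"translation":[-0.65,-0.615,0],"twist":0,"claw":100},{"translation":[-0.65,-0.615,0],"twist":0,"claw":100},{"translation":[-0.65,-0.615,0],"twist":0,"claw":100},{"translation":[-0.65,-0.615,0],"twist":0,"claw":100},{"translation":[-0.65,-0.615,0],"twist":0,"claw":100},{"translation":[-0.65,-0.615,0],"twist":0,"claw":100},{"translation":[-0.65,-0.615,0],"twist":0,"claw":100},{"translation":[-0.65,-0.615,0],"twist":0,"claw":100},{"translation":[-0.65,-0.615,0],"twist":0,"claw":100},{"translation":[-0.65,-0.615,0],"twist":0,"claw":100},{"translation":[-0.65,-0.615,0],"twist":0,"claw":100},{"translation":[-0.65,-0.615,0],"twist":0,"claw":100},{"translation":[-0.65,-0.615,0],"twist":0,"claw":100},{"translation":[-0.65,-0.615,0],"twist":0,"claw":100},{"translation":[-0.65,-0.615,0],"twist":0,"claw":100}]'
cat > look.py <<'E'
from h import *
import sys
s=r.get_state(); M=R.from_quat(s['eef_rot']).as_matrix(); print(s['clock'],s['tool_pos'],M.round(3),np.round(s['contact_force'],1),s['opening'])
ims=[];rs=[]
for n in ['side','top','wrist']:
    d=snap(n); ims.append(d['img'][:,:,::-1])
    for p in r.spot_point('pull_knob_center',n)[:2]:
        print(n,p,onz(d,*p['location'],.093).round(4))
    ps=r.spot_point('pull_knob_center',n)
    if ps and ps[0]['confidence']>.4: rs.append(ray(d,*ps[0]['location']))
if len(rs)>1:
    t=tri(rs); print('tri',t.round(4),'tool units',(M.T@(t-s['tool_pos'])/.04).round(3))
a=np.vstack([np.hstack(ims[:2]),np.hstack([ims[2],ims[2]*0])])
cv2.imwrite(sys.argv[1],cv2.resize(a,(800,600),interpolation=cv2.INTER_AREA))
E
python3 look.py pics/b.png
```

```text
clock: 2.52
tool_pos: [0.5374, -0.0148, 0.2]
eef_rot: [0.137, 0.991, 0.0, 0.0]
contact_force: [0.9, 0.1, -0.4]
opening: 1.002
2.5167 [ 0.53738886 -0.01481877  0.20000988] [[-0.962  0.272  0.   ]
 [ 0.272  0.962  0.   ]
 [-0.     0.    -1.   ]] [ 0.9  0.1 -0.4] 1.0015508087003835
side {'location': [253.0, 351.2], 'confidence': 0.68} [ 0.5338 -0.0121  0.093 ]
top {'location': [232.9, 325.6], 'confidence': 0.66} [ 0.5379 -0.0116  0.093 ]
wrist {'location': [226.3, 304.6], 'confidence': 0.58} [ 0.5347 -0.017   0.093 ]
tri [ 0.5348 -0.0139  0.0953] tool units [0.07  0.005 2.619]
```

View pics/b.png

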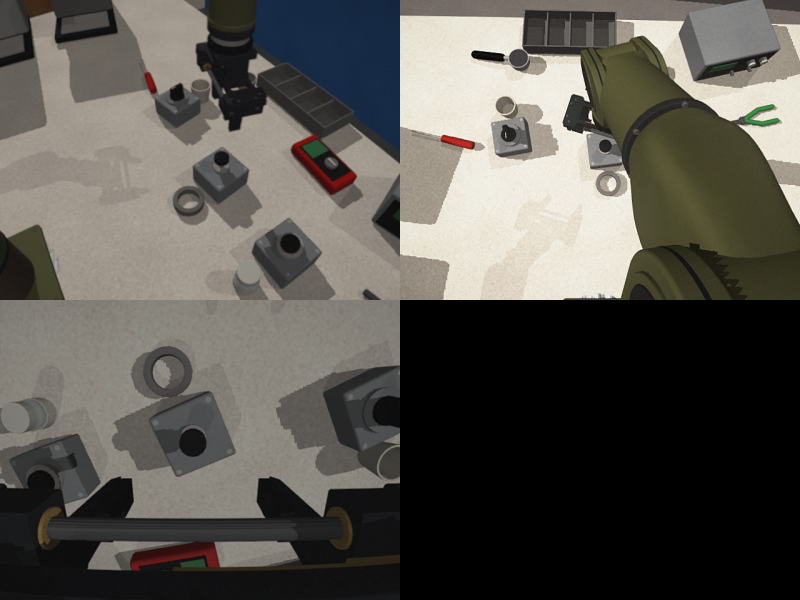

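All three views agree on about (0.535, -0.014). In the wrist picture the knob, near full-size pixel (305,226), lies centred between the jaws. Descending now.

```bash
python3 -m jog '[{"translation":[0.05,0,0.35],"twist":0,"claw":100},{"translation":[0,0,0.35],"twist":0,"claw":100},{"translation":[0,0,0.35],"twist":0,"claw":100},{"translation":[0,0,0.35],"twist":0,"claw":100},{"translation":[0,0,0.35],"twist":0,"claw":100},{"translation":[0,0,0.35],"twist":0,"claw":100},{"translation":[0,0,0.35],"twist":0,"claw":100},{"translation":[0,0,0.35],"twist":0,"claw":100},{"translation":[0,0,0.35],"twist":0,"claw":100},{"translation":[0,0,0],"twist":0,"claw":100}]'
python3 look.py pics/c.png
```

```text
clock: 3.8
tool_pos: [0.5328, -0.0115, 0.0719]
eef_rot: [0.136, 0.991, -0.0, -0.002]
contact_force: [-0.3, -0.0, 0.5]
opening: 0.998
3.8 [ 0.53282444 -0.01145239  0.0719065 ] [[-0.963  0.269 -0.004]
 [ 0.269  0.963  0.   ]
 [ 0.004 -0.001 -1.   ]] [-0.3 -0.   0.5] 0.9983169748076481
side {'location': [252.3, 353.1], 'confidence': 0.47} [ 0.5369 -0.0125  0.093 ]
wrist {'location': [288.3, 308.4], 'confidence': 0.94} [ 0.5363 -0.0141  0.093 ]
tri [ 0.5356 -0.0139  0.095 ] tool units [-0.082 -0.04  -0.578]
```

View pics/c.png

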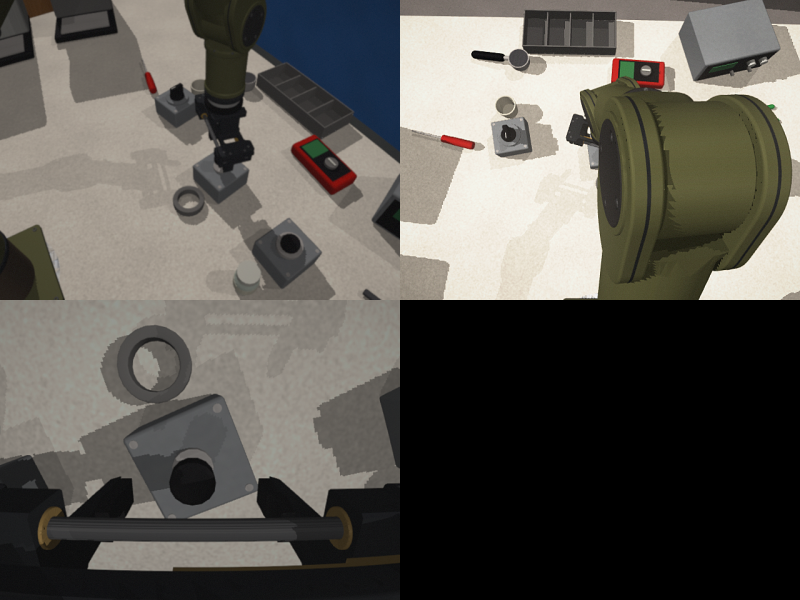

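The tips straddle the knob, 12–14 mm above the box top and clear of it. I'll nudge slightly and close.

```bash
python3 -m jog '[{"translation":[-0.05,-0.03,-0.03],"twist":0,"claw":100},{"translation":[0,0,0],"twist":0,"claw":0},{"translation":[0,0,0],"twist":0,"claw":0},{"translation":[0,0,0],"twist":0,"claw":0},{"translation":[0,0,0],"twist":0,"claw":0},{"translation":[0,0,0],"twist":0,"claw":0},{"translation":[0,0,0],"twist":0,"claw":0},{"translation":[0,0,0],"twist":0,"claw":0},{"translation":[0,0,0],"twist":0,"claw":0},{"translation":[0,0,0],"twist":0,"claw":0},{"translation":[0,0,0],"twist":0,"claw":0},{"translation":[0,0,0],"twist":0,"claw":0}]' 45
```

```text
clock: 5.25
tool_pos: [0.5363, -0.0142, 0.075]
eef_rot: [0.137, 0.991, 0.0, 0.0]
contact_force: [0.1, 0.1, -0.8]
opening: 0.189
```

An opening of 0.19 is 17 mm, too narrow for the 36 mm head, so I'll look.

```bash
python3 look.py pics/d0.png; python3 - <<'E'
from h import *
d=snap('side'); c=d['img'][150:340,270:470,::-1]; w=snap('wrist')['img'][:,:,::-1]
a=np.hstack([cv2.resize(c,(400,380),interpolation=cv2.INTER_CUBIC),cv2.resize(w[150:,100:540],(400,300))[:, :] if 0 else cv2.resize(w[150:480,120:520],(400,380))])
cv2.imwrite('pics/d.png',np.clip(a*1.6,0,255).astype('uint8'))
E
```

```text
5.25 [ 0.53626478 -0.01421859  0.07500449] [[-0.962  0.271  0.   ]
 [ 0.271  0.962  0.   ]
 [-0.     0.    -1.   ]] [ 0.1  0.1 -0.8] 0.18876017690113614
side {'location': [253.0, 353.3], 'confidence': 0.49} [ 0.5364 -0.0138  0.093 ]
wrist {'location': [285.9, 310.9], 'confidence': 0.6} [ 0.5364 -0.0145  0.093 ]
tri [ 0.536  -0.0144  0.094 ] tool units [ 0.006 -0.006 -0.474]
```

View pics/d.png

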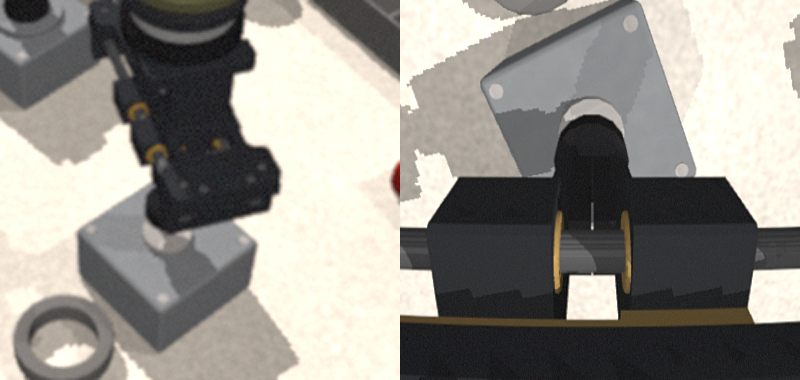

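```bash
python3 - <<'E'
from h import *
w=snap('wrist')['img'][230:440,200:420,::-1]; c=snap('side')['img'][210:300,320:420,::-1]
g=lambda a:(255*(a/255.)**.45).astype('uint8')
a=np.hstack([cv2.resize(g(w),(440,420),interpolation=cv2.INTER_CUBIC),cv2.resize(g(c),(360,324),interpolation=cv2.INTER_CUBIC)[:,:] if 0 else cv2.copyMakeBorder(cv2.resize(g(c),(360,324),interpolation=cv2.INTER_CUBIC),0,96,0,0,0)])
cv2.imwrite('pics/e.png',a); s=r.get_state(); print(s['opening'],s['clock'])
E
```

```text
0.005163194710492264 5.9
```

View pics/e.png

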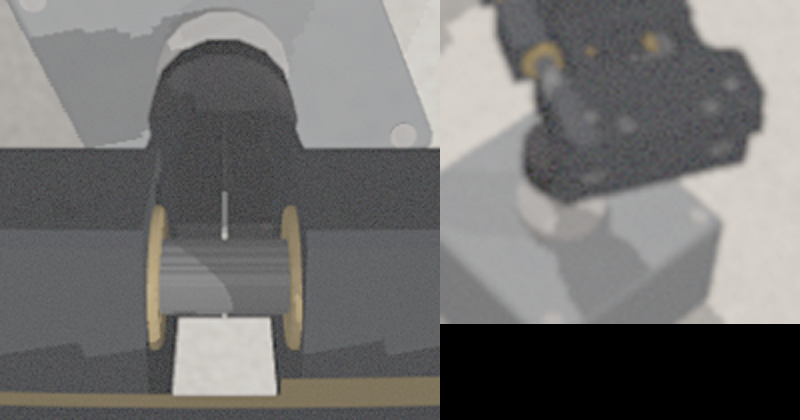

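```bash
cat >> h.py <<'E'
def proj(d,P):
    K=np.array([[d['fx'],0,d['cx']],[0,d['fy'],d['cy']],[0,0,1]])
    c=np.array(d['rotation']).T@(np.array(P)-np.array(d['origin'])); c=np.array([c[0],-c[1],-c[2]])
    return cv2.projectPoints(c.reshape(1,1,3),np.zeros(3),np.zeros(3),K,np.array(d['dist_coeffs'],float))[0].ravel()
E
python3 - <<'E'
from h import *
s=r.get_state(); t=s['tool_pos']; print(t,s['opening'],np.round(s['contact_force'],2),np.round(s['q'],3))
M=R.from_quat(s['eef_rot']).as_matrix()
for n in ['wrist','side']:
    d=snap(n)
    im=d['img'][:,:,::-1]; im=(255*(im/255.)**.45).astype('uint8').copy()
    o=(200,230) if n=='wrist' else (320,190); S=3.6 if n=='side' else 2
    sz=(220,210) if n=='wrist' else (100,116)
    c=cv2.resize(im[o[1]:o[1]+sz[1],o[0]:o[0]+sz[0]],None,fx=S,fy=S,interpolation=cv2.INTER_CUBIC)
    for dz,col in [(0,(0,0,255)),(.019,(0,255,0)),(.05,(255,0,0))]:
        p=proj(d,t+np.array([0,0,dz])); print(n,dz,p)
        q=tuple(int(v) for v in ((p-o)*S)); cv2.circle(c,q,3,col,-1)
    for a in np.linspace(0,2*np.pi,40):
      for z in (.084,.102):
        p=proj(d,[.536+.018*np.cos(a),-.014+.018*np.sin(a),z]); q=tuple(int(v) for v in ((p-o)*S)); cv2.circle(c,q,1,(0,255,255),-1)
    if n=='wrist': A=c
h=max(A.shape[0],c.shape[0]); f=lambda x:cv2.copyMakeBorder(x,0,h-x.shape[0],0,0,0)
cv2.imwrite('pics/f.png',np.hstack([f(A),f(c)]))
E
```

```text
[ 0.53623201 -0.01419333  0.07500988] 0.005163194710492264 [ 0.78 -0.53  0.47] [ 0.06   0.768 -0.198  1.939  0.31   0.464  0.933]
wrist 0 [311.3919201  272.46447182]
wrist 0.019 [311.35010225 286.26690769]
wrist 0.05 [311.26054932 315.9050382 ]
side 0 [352.84219831 260.83623407]
side 0.019 [353.42366421 252.79346871]
side 0.05 [354.41862248 238.97196065]
```

View pics/f.png

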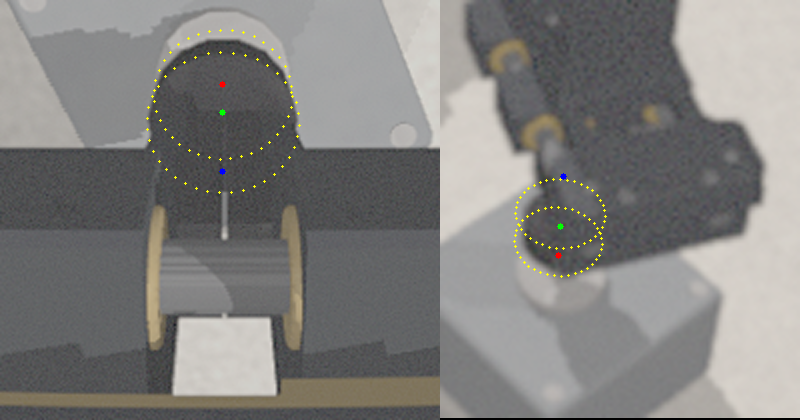

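```bash
python3 - <<'E'
from h import *
s=r.get_state(); M=R.from_quat(s['eef_rot']).as_matrix(); t=np.array(s['tool_pos'])
d=snap('wrist'); print(d['fx'],d['cx'],d['cy'],d['dist_coeffs'],np.array(d['T_tool_cam']).round(3))
for x in (.009,0,-.009):
  for z in (0,.01,.02,.03,.04):
    L=proj(d,t+M@[x,-.044,-z]);Rr=proj(d,t+M@[x,.044,-z]); print(x,z,L.round(0),Rr.round(0))
E
```

```text
364.3188171451204 311.8416931342966 240.78185078746253 [-0.06968516  0.          0.          0.          0.        ] [[-0.     0.961  0.275  0.071]
 [ 1.     0.    -0.     0.   ]
 [-0.     0.275 -0.961 -0.186]
 [ 0.     0.     0.     1.   ]]
0.009 0 [230. 257.] [393. 257.]
0.009 0.01 [225. 263.] [397. 263.]
0.009 0.02 [221. 270.] [402. 270.]
0.009 0.03 [216. 277.] [407. 277.]
0.009 0.04 [210. 286.] [413. 286.]
0 0 [231. 272.] [392. 272.]
0 0.01 [227. 279.] [396. 279.]
0 0.02 [222. 287.] [401. 287.]
0 0.03 [217. 295.] [406. 295.]
0 0.04 [212. 305.] [411. 305.]
-0.009 0 [232. 288.] [391. 288.]
-0.009 0.01 [228. 295.] [395. 295.]
-0.009 0.02 [223. 304.] [399. 303.]
-0.009 0.03 [219. 313.] [404. 313.]
-0.009 0.04 [213. 323.] [409. 323.]
```

Pictures d–f show the fingers shut right above the head, with no contact. In the wrist view the open tips (gap 198 px, row ~288) sit about 37 mm behind the reported TCP, so the real tips were near z ≈ 0.112, over the head. I'll reopen, go about 36 mm lower and check.

```bash
python3 -m jog '[{"translation":[0,0,0],"twist":0,"claw":100},{"translation":[0,0,0],"twist":0,"claw":100},{"translation":[0,0,0],"twist":0,"claw":100},{"translation":[0,0,0],"twist":0,"claw":100},{"translation":[0,0,0],"twist":0,"claw":100},{"translation":[0,0,0],"twist":0,"claw":100},{"translation":[0,0,0],"twist":0,"claw":100},{"translation":[0,0,0],"twist":0,"claw":100},{"translation":[0,0,0],"twist":0,"claw":100},{"translation":[0,0,0],"twist":0,"claw":100},{"translation":[0,0,0],"twist":0,"claw":100},{"translation":[0,0,0.2],"twist":0,"claw":100},{"translation":[0,0,0.2],"twist":0,"claw":100},{"translation":[0,0,0.2],"twist":0,"claw":100},{"translation":[0,0,0.15],"twist":0,"claw":100},{"translation":[0,0,0],"twist":0,"claw":100}]'
python3 - <<'E'
from h import *
g=lambda a:(255*(a/255.)**.5).astype('uint8')
w=snap('wrist')['img'][180:430,160:460,::-1]; c=snap('side')['img'][160:310,300:440,::-1]
f=lambda x,k:cv2.resize(g(x),None,fx=k,fy=400/x.shape[0],interpolation=cv2.INTER_CUBIC)
cv2.imwrite('pics/g.png',np.hstack([f(w,1.4),f(c,2.66)]))
s=r.get_state();print(s['tool_pos'],s['contact_force'],s['opening'])
E
```

```text
clock: 7.38
tool_pos: [0.5351, -0.0142, 0.0433]
eef_rot: [0.137, 0.991, -0.0, -0.001]
contact_force: [-0.3, 0.6, 0.6]
opening: 1.001
[ 0.53589494 -0.01412706  0.04445742] [-0.01049641  0.33480705  0.09808048] 1.0012833708589726
```

View pics/g.png

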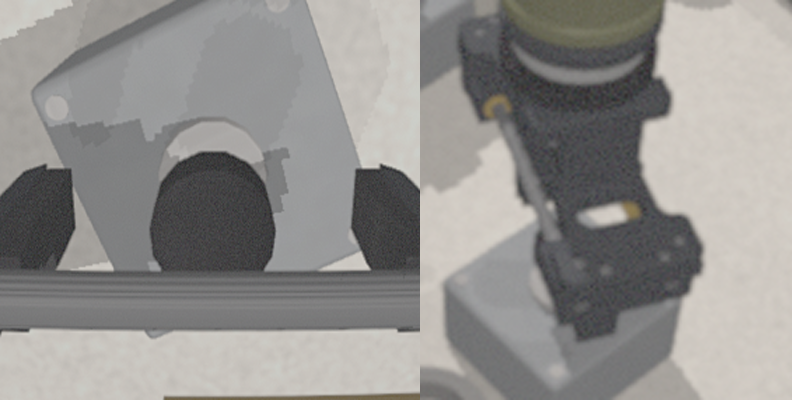

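The picture shows the tips level with the head, one each side of it and centred. I'll go 6 mm lower and close.

```bash
python3 -m jog '[{"translation":[0,0,0.15],"twist":0,"claw":100},{"translation":[0,0,0],"twist":0,"claw":0},{"translation":[0,0,0],"twist":0,"claw":0},{"translation":[0,0,0],"twist":0,"claw":0},{"translation":[0,0,0],"twist":0,"claw":0},{"translation":[0,0,0],"twist":0,"claw":0},{"translation":[0,0,0],"twist":0,"claw":0},{"translation":[0,0,0],"twist":0,"claw":0},{"translation":[0,0,0],"twist":0,"claw":0},{"translation":[0,0,0],"twist":0,"claw":0},{"translation":[0,0,0],"twist":0,"claw":0},{"translation":[0,0,0],"twist":0,"claw":0},{"translation":[0,0,0],"twist":0,"claw":0}]' 45; sleep 0; python3 -c "
from h import *
s=r.get_state();print(s['opening'],s['tool_pos'],s['contact_force'])"
```

```text
clock: 8.57
tool_pos: [0.5362, -0.0146, 0.0391]
eef_rot: [0.137, 0.991, -0.0, -0.0]
contact_force: [-0.8, -1.2, 1.9]
opening: 0.391
0.3909107169356088 [ 0.53618341 -0.01455144  0.03906312] [-0.78564142 -1.17828535  1.90999436]
```

Gripped at 34 mm opening. I'll pull in small steps, first 12 mm.

```bash
python3 -m jog '[{"translation":[0,0,-0.1],"twist":0,"claw":0},{"translation":[0,0,-0.1],"twist":0,"claw":0},{"translation":[0,0,-0.1],"twist":0,"claw":0},{"translation":[0,0,0],"twist":0,"claw":0}]'
```

```text
clock: 8.9
tool_pos: [0.5362, -0.0145, 0.0514]
eef_rot: [0.137, 0.991, -0.0, -0.0]
contact_force: [1.6, -2.1, -7.1]
opening: 0.388
```

```bash
python3 -m jog '[{"translation":[0,0,-0.1],"twist":0,"claw":0},{"translation":[0,0,-0.03],"twist":0,"claw":0},{"translation":[0,0,0],"twist":0,"claw":0}]'; python3 - <<'E'
from h import *
for n in ('side','wrist'):
    d=snap(n); s=r.get_state(); print(s['contact_force'][2],s['tool_pos'])
    p=r.spot_point('pull_knob_center',n); print(n,p[:1],[proj(d,[.536,-.0142,z]).round(1) for z in (.093,.109)])
E
```

```text
clock: 9.15
tool_pos: [0.536, -0.0145, 0.0553]
eef_rot: [0.137, 0.991, -0.0, -0.0]
contact_force: [3.8, -2.4, -17.5]
opening: 0.389
-18.254421600336435 [ 0.53603361 -0.01451646  0.0553114 ]
side [{'location': [247.9, 355.5], 'confidence': 0.38}] [array([353.3, 253.3]), array([353.8, 246.3])]
-21.290705709224873 [ 0.53602837 -0.01448677  0.05537604]
wrist [{'location': [321.3, 310.8], 'confidence': 0.79}] [array([311.9, 302.5]), array([311.9, 319.8])]
```

The force is 18–21 N against at most 7 N from the spring, after 16.3 mm of rise, so the knob is at its stop. I'll hold about 0.5 s, then open.

```bash
python3 -m jog '[{"translation":[0,0,0],"twist":0,"claw":0},{"translation":[0,0,0],"twist":0,"claw":0},{"translation":[0,0,0],"twist":0,"claw":0},{"translation":[0,0,0],"twist":0,"claw":0},{"translation":[0,0,0],"twist":0,"claw":0}]'; python3 -m jog '[{"translation":[0,0,0],"twist":0,"claw":100},{"translation":[0,0,0],"twist":0,"claw":100},{"translation":[0,0,0],"twist":0,"claw":100},{"translation":[0,0,0],"twist":0,"claw":100},{"translation":[0,0,0],"twist":0,"claw":100},{"translation":[0,0,0],"twist":0,"claw":100},{"translation":[0,0,0],"twist":0,"claw":100},{"translation":[0,0,0],"twist":0,"claw":100},{"translation":[0,0,0],"twist":0,"claw":100},{"translation":[0,0,0],"twist":0,"claw":100}]'; python3 -m jog '[{"translation":[0,0,-0.3],"twist":0,"claw":100},{"translation":[0,0,-0.5],"twist":0,"claw":100},{"translation":[0,0,-0.6],"twist":0,"claw":100},{"translation":[0,0,-0.6],"twist":0,"claw":100},{"translation":[0,0,-0.6],"twist":0,"claw":100},{"translation":[0,0,-0.5],"twist":0,"claw":100},{"translation":[0,0,0],"twist":0,"claw":100}]'; python3 look.py pics/h.png
```

```text
clock: 9.77
tool_pos: [0.536, -0.0145, 0.0554]
eef_rot: [0.137, 0.991, -0.0, -0.0]
contact_force: [3.9, -3.4, -22.8]
opening: 0.392
clock: 10.6
tool_pos: [0.5362, -0.0142, 0.0562]
eef_rot: [0.137, 0.991, 0.0, -0.0]
contact_force: [0.8, 0.4, 1.3]
opening: 0.996
clock: 11.18
tool_pos: [0.5388, -0.014, 0.1839]
eef_rot: [0.137, 0.991, 0.001, 0.004]
contact_force: [0.2, 1.0, 1.0]
opening: 1.001
11.1833 [ 0.53880404 -0.01395872  0.18386337] [[-0.962  0.272  0.007]
 [ 0.272  0.962  0.   ]
 [-0.007  0.002 -1.   ]] [0.2 1.  1. ] 1.001292242264672
side {'location': [254.7, 352.3], 'confidence': 0.71} [ 0.5333 -0.0156  0.093 ]
top {'location': [234.4, 328.3], 'confidence': 0.65} [ 0.5353 -0.0164  0.093 ]
wrist {'location': [232.1, 311.4], 'confidence': 0.59} [ 0.5348 -0.0143  0.093 ]
tri [ 0.5348 -0.0152  0.0919] tool units [ 0.102 -0.062  2.299]
```

View pics/h.png

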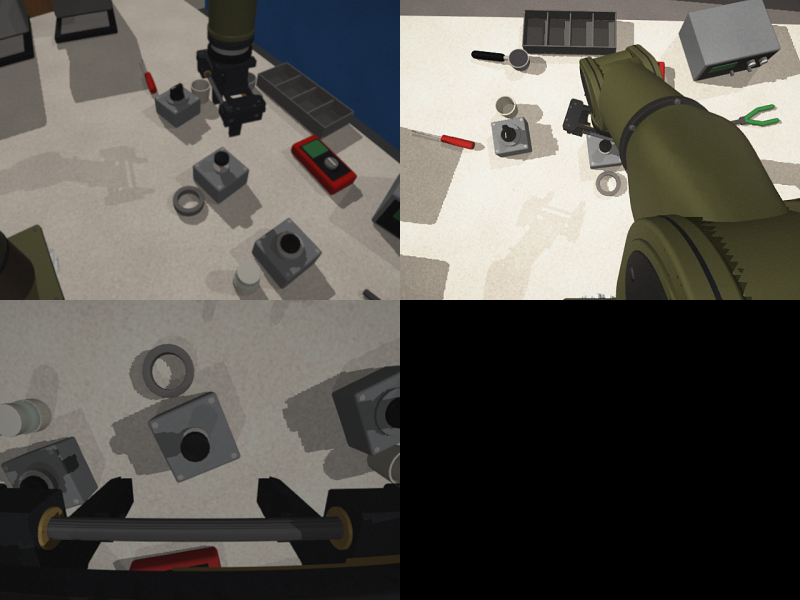

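The knob is down again (triangulated z 0.092; about 0.094–0.095 before the pull). Nothing else has moved and the gripper is clear.

```bash
python3 -c "
from plant import r
print(r.finish_job())"
```

```text
the job is handed in; nothing more can be done
None
```

The pull switch was operated as asked, and I handed the job in at about 11.3 s of the 27 s allowed. The hand-in itself reports no verdict.

- **Pull and hold:** I gripped the knob's head on the middle box and pulled it straight up. The gripper rose 16.3 mm against the 16 mm travel, and the force went from about 7 N to 18–23 N, so it was at its stop. I held it there for a little over 0.6 s, then opened the gripper.
- **Final check:** The cameras put the knob's centre at z ≈ 0.092 m, against 0.093 m expected at rest and about 0.095 m measured before the pull. The measured force on the tool was back near zero with the gripper clear. In the last picture the other two boxes look unchanged, and I never moved near them.
- **What went wrong first:** My first closing missed the head. The fingers shut fully just above it, with no measurable contact force. The wrist picture showed the fingertips about 37 mm behind the reported TCP, which disagrees with the tool description. I corrected for that by going lower, and the second grip held at about 34 mm (head 36 mm).
- **Weaker reading:** The cameras' readings of the raised knob were rough because the gripper hid part of it. That it reached the stop rests on the force and the gripper's rise, not on the pictures.

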